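# Clear the divider and draw the arm splint out of the half-open carton

### The job

The divider hanging across the carton's opening is in the way of the orange arm splint underneath: take it out and slide it down edgewise into the guide slot of the blue bin until its ears rest on the bin's rim, and let go of it. Then tilt the splint, draw it diagonally out from under the carton's hood through the opening, and finish while still gripping it, holding the whole splint still, a hand's width or more above the carton's top touching nothing but the gripper, with the jar, tape roll and small box on the table left where they were.

Things in the scene. Friction and masses are not known exactly. Their poses are not given: they have to be found in the camera images.
- carton: Cardboard carton, does not move. Outer 322 (x) x 132 (y) mm, walls and floor 6 mm thick. Origin: centre of its underside; x runs lengthwise to the open end. x < -30 mm is under a fixed hood, the rest is open above. Side walls: 50 mm high from x = -30 to 105, 80 mm from there to the end wall. Inside, cross ribs (16 mm wide, tops at 20 mm, at x = -90 and 20 mm) carry the splint; floor top at 6 mm.
- hood_edge (a point): Middle of the lower edge of the carton's hood (x = -30 mm, 90 mm up; hood top at 94 mm). From here to the end wall the opening is 185 mm long, too short for the splint to come out level.
- end_wall (a point): Middle of the top of the carton's end wall at its open end (100 mm high, 6 mm thick). The splint clears it and the hood when its front end is raised 17 to 23 degrees with the back end still near its starting place; then draw it out along its own length.
- splint: Loose orange rigid arm splint, straight bar 280 (x) x 30 (y) x 18 (z) mm, rounded ends, grey pad strip on top, 80 to 150 g. Origin: middle of its underside; x along its length. Starts level on the carton's ribs (underside at 20 mm), about lengthwise, +x (front) end in the open half, the rest under the hood. Grip it across its 30 mm width from above, e.g. 95 mm from the front end.
- splint_front (a point): Centre of the splint's +x end face (140 mm from its middle, 9 mm above its underside)
- splint_back (a point): Centre of the splint's -x end face (the end that starts under the hood)
- divider: Loose flat green divider, 70 to 120 g. Origin: its middle, at the underside of its ears. Blade below: 8 (x) x 106 (y) mm, 28 deep. Ears above: bar 8 x 132 mm, 10 high. Then the white grip tab. Starts upright across the carton's opening at carton x = 128 mm, blade over the splint, ears on the side walls (80 mm up) between white stops 12 mm apart and 8 high.
- divider_tab (a point): Point to pinch on the divider's white tab, 44 mm above its origin. The tab is 12 mm thick (x), 40 mm wide (y), from 10 to 60 mm above the origin; pinch from above across its thickness.
- bin: Blue open bin that does not move, 180 (x) x 132 (y) x 60 (z) mm, walls 6 mm thick. Origin: centre of its underside on the table. White guide ribs on its two long inner walls form a slot across its middle (along y).
- bin_slot (a point): Centre of the bin's slot at rim height (60 mm up); x across the slot, y along it. Slot 13 mm wide, 120 mm long between the walls, flared to about 29 mm over its top 18 mm; ribs reach 13 mm in from each wall. Seated, the divider's origin is here, its y along the slot (either way round), ears on the rim.
- jar: Bystander: amber glass jar 56 mm wide, 70 mm high, white lid, between carton and bin at the far side. Origin: centre of underside.
- tape: Bystander: white roll of tape lying flat, 80 mm wide, 25 mm high. Origin: centre of underside.
- smallbox: Bystander: white paper box 60 x 90 x 45 mm, at the left. Origin: centre of underside.
There are look-alikes about, which are no part of the job. Leave any pink or red look-alike of the divider alone.

How it is judged:
On the way, in this order (a step that is already met when the one before it is completed fails the run):
1. the divider is seated in the blue bin's guide slot and let go, the splint still lying in the carton (x of divider in the frame of bin_slot between -0.007 and 0.007 m and y of divider in the frame of bin_slot between -0.008 and 0.008 m and z of divider in the frame of bin_slot between -0.005 and 0.005 m and angle between divider's own z axis and vertical below 0.25 rad and contact force between the fingers and divider below 0.05 N and linear speed of divider below 0.03 m/s and height (world z) of each of splint_front, splint_back below 0.06 m), for 0.3 s.
2. the splint is tilted through the opening: front end up above the end wall, back end still low in the carton (height (world z) of splint_front above 0.095 m and height (world z) of splint_back below 0.075 m), for 0.05 s.
At the end, for the whole second after the job is handed in: Divider origin within 7 mm across, 8 mm along, 5 mm in height of bin_slot, upright within 14 degrees, released, at rest; the gripper holds the splint still (under 30 mm/s), both ends over 160 mm above the table, touching no carton, divider, bin or bystander (x of divider in the frame of bin_slot between -0.007 and 0.007 m and y of divider in the frame of bin_slot between -0.008 and 0.008 m and z of divider in the frame of bin_slot between -0.005 and 0.005 m and angle between divider's own z axis and vertical below 0.25 rad and contact force between each of the fingers, splint and divider below 0.05 N and linear speed of each of divider, splint below 0.03 m/s and height (world z) of each of splint_front, splint_back above 0.16 m and contact force between the fingers and splint above 1 N and contact force between splint and carton below 0.05 N and contact force between splint and bin below 0.05 N and contact force between splint and jar below 0.05 N and contact force between splint and tape below 0.05 N and contact force between splint and smallbox below 0.05 N); the arm keeps its last pose, push and grip.
It fails at once if a bystander is moved by more than 40 mm (distance of any of jar, tape, smallbox from where it was at the start of the episode above 0.04 m).
It also fails if it takes over 54 s, if anything falls off the work surface, if the arm or the gripper's body presses on something with over 40 N, if the wrist force passes 120 N, or if a joint passes its speed limit or range.

### The arm

A 7-joint arm with a two-finger parallel gripper is mounted at the origin on the work surface. World frame = base frame: x ahead of the robot, y to its left, z up, the work surface at z = 0. Lengths are in m, angles in rad, forces in N, time in s.
With the tool pointing down it reaches from about 0.4 to 0.875 m from the base axis. Payload 19.3 kg.
Tool frame: the origin (TCP) lies at the very end of the fingers, on their centre line; the grasp point (between the pads) lies 19 mm behind it; z points along the fingers, y is the line along which they close (so a half turn about z gives the same grasp; the last joint's range is limited). The gripper opens to 85 mm and grips with 20 to 120 N. Pads are 22 mm wide; open, the fingers measure 114 mm over their backs; the gripper's body (76 mm by 85 mm) begins 54 mm behind the grasp point. The pads swing forward as they close: fully open they stand 13 mm farther back than shut.
Start: joints at [1.118, 0.521, -0.036, 1.599, 0.021, 1.021, -0.113], TCP at [0.233, -0.58, 0.231] pointing down, gripper open.
Joint ranges: [-2.91, 2.91], [-0.3, 2.13], [-1.5, 1.42], [0.17, 2.43], [-1.26, 4.41], [0.16, 1.93], [-2.52, 2.52]. Speed limits (rad/s): [1.89, 1.89, 2.39, 2.39, 3.01, 3.01, 3.01].

### API

Orientations are given as [roll, pitch, yaw] about the fixed x, y, z axes, in that order (R = Rz(yaw) Ry(pitch) Rx(roll)).
In Python, from workcell import bot gives the robot as it stands.
- The arm moves only by the tool servo_tool, never from a script. Its argument "plan" is a list of rows, each a list of 7 numbers: the finger opening in cm, from 0 to 8.54, then the shift along the tool's x, y, z in cm, then the turn, a rotation vector about the tool's x, y, z in degrees. In form: [[fingers, x, y, z, wx, wy, wz], ...]. A call has 1 to 10 rows; each row is the pose to reach, as a shift and turn from the pose commanded when the call began, along the tool's axes at that moment; what a row does not reach only later rows make up. A row lasts 1/10 s, in which the tool goes at most 50 mm and 8.59 degrees, less where a joint would pass 70% of its speed; a pose out of reach is approached as far as the arm can. A call with a gripper value outside its range is refused whole. The fingers move at their own pace and stop on an object; "force" is the grip in N (left out, the last holds). Time passes only in rows, so rows that repeat a pose let the fingers close. It gives the time, the measured TCP pose, the force, the opening and the grip force at its end, in the units of the state.
- bot.observe(): the state, without advancing time (a new reading comes with each control period).
- bot.grab_frame(name): name is "side" or "top" or "wrist"; returns a dict with "frame" (400x640x3 uint8, blue, green, red), "mtx" (3x3 intrinsics, pixels), "R" (3x3) and "t" (3): a world point X has camera coordinates R X + t; the wrist camera has in their place "T_tool_cam" (4x4, takes a point from camera to tool coordinates, whose origin is the TCP and whose axes are the flange's). Camera axes: x right, y down, z forward; pixel columns grow to the right and rows downward; lengths in m; the calibration is good to about 2 mm. A picture is of the moment at which its call begins: read the wrist's pose just before it. There is no depth.
- bot.job_done(): hands the job in; it is judged then, once.
The state is a dict: "clock": time; "qpos": joint angles; "qd": joint speeds; "joint_efforts": joint torques, N m; "position": TCP position; "tool_rot": TCP orientation; "force": force on the tool from outside, world axes, zero at the start; "moment": the same for the moment, N m; "grip_width": finger opening in m; "finger_force": force on a finger pad.
Only numpy, scipy, OpenCV 4.12 (cv2) and the standard library are available. Lean on these libraries where they do the work, as an engineer would, in place of code of your own. Each camera call takes 0.05 s, during which the arm holds its last target. There are 200 camera calls.

## Working session

There is one attempt and no reset: what is moved stays moved. The work goes in short steps, Python scripts to look and compute and a tool call to move; the robot and the scene stay as the last step left them, time stands still between calls to the robot, and variables do not carry over. Pictures are saved under pics/ and viewed, at most 10 in all, crops included, and the job is handed in when it is done.

Besides the shell and the picture viewer there is one more tool, called as name([rows], argument=value, ...), one row to a line, values as JSON. servo_tool: Moves the arm, as the interface text tells. Its arguments: {"type":"object","properties":{"plan":{"type":"array","items":{"type":"array","items":{"type":"number"}}},"force":{"type":"number"}},"required":["plan"]}

```bash
mkdir -p pics; ls
python3 - <<'E'
from workcell import bot
import cv2
s=bot.observe(); print({k:s[k] for k in('clock','position','tool_rot','grip_width')})
for n in('top','side'):
    f=bot.grab_frame(n); cv2.imwrite(f'pics/{n}0.png',f['frame']); print(n,f['mtx'],f['R'],f['t'])
E
```

```text
pics
{'clock': 0.0, 'position': array([ 0.23327493, -0.57948138,  0.23075262]), 'tool_rot': array([-3.14050535e+00,  7.96486460e-05,  3.82752874e-01]), 'grip_width': 0.08551629564868982}
top [[505.54822289   0.         322.50341975]
 [  0.         505.54822289 196.90299672]
 [  0.           0.           1.        ]] [[ 0.01097751 -0.99990492 -0.00834568]
 [-0.98750133 -0.00952825 -0.15732241]
 [ 0.15722793  0.00996838 -0.98751203]] [0.04989599 0.56498012 1.31716334]
side [[408.23401598   0.         313.5132713 ]
 [  0.         408.23401598 190.38394625]
 [  0.           0.           1.        ]] [[-0.75722485 -0.65289491  0.01840571]
 [-0.38501255  0.42341801 -0.82005032]
 [ 0.52761337 -0.62804891 -0.57199537]] [0.44622377 0.25367802 1.02354847]
```

View pics/top0.png

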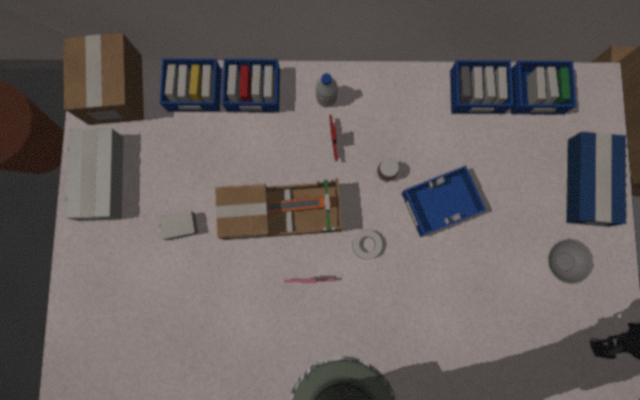

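View pics/side0.png

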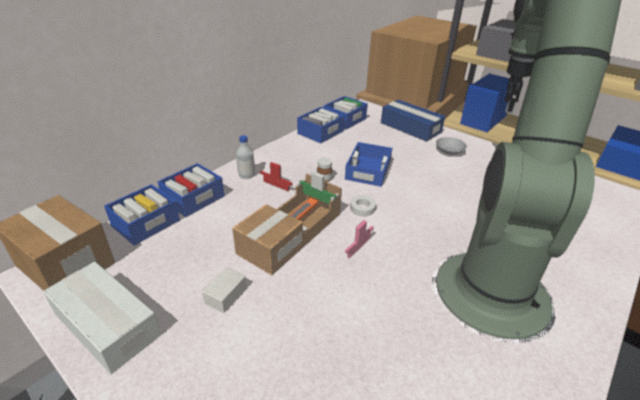

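Run:
```python
import cv2,numpy as np
im=cv2.imread('pics/top0.png')
a=cv2.resize(im[175:245,210:350],None,fx=5,fy=5,interpolation=cv2.INTER_CUBIC)
b=cv2.resize(im[160:240,395:495],None,fx=3,fy=3,interpolation=cv2.INTER_CUBIC)
o=np.zeros((590,700,3),np.uint8); o[:350]=a; o[350:590,:300]=b
o[350:590,320:680]=cv2.resize(cv2.imread('pics/side0.png')[160:240,290:410],None,fx=3,fy=3,interpolation=cv2.INTER_CUBIC)
cv2.imwrite('pics/crop.png',cv2.convertScaleAbs(o,alpha=1.5))
```

```text
(no output)
```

View pics/crop.png

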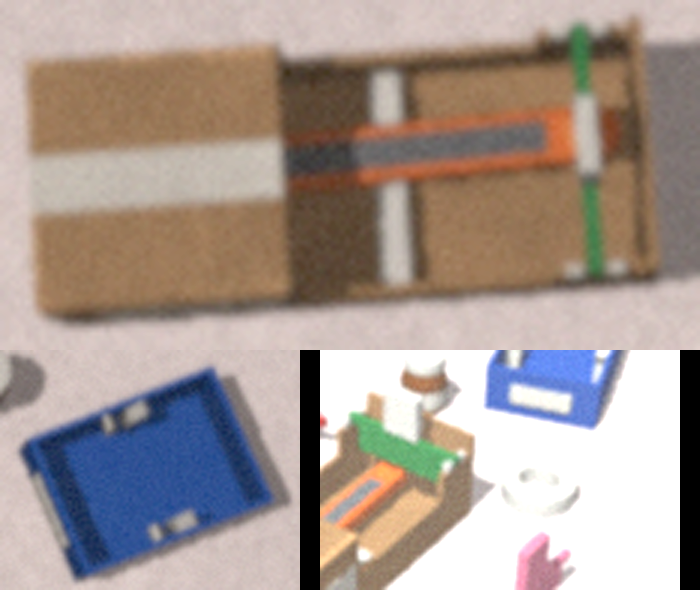

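```bash
cat > h.py <<'E'
import numpy as np
from scipy.optimize import least_squares
from scipy.spatial.transform import Rotation as Ro
def proj(c,X):
    X=np.atleast_2d(X); p=X@c['R'].T+c['t']; q=p@c['mtx'].T; return q[:,:2]/q[:,2:]
def wristcam(f,s):
    T=np.eye(4); T[:3,:3]=Ro.from_euler('xyz',s['tool_rot']).as_matrix(); T[:3,3]=s['position']
    W=np.linalg.inv(T@f['T_tool_cam']); return dict(mtx=f['mtx'],R=W[:3,:3],t=W[:3,3])
def fit(c,L,P,g):
    L=np.array(L,float); P=np.array(P,float)
    def w(v):
        R=Ro.from_euler('z',v[2]).as_matrix(); return L@R.T+[v[0],v[1],0]
    r=least_squares(lambda v:(proj(c,w(v))-P).ravel(),g); return r.x,np.abs(r.fun).max()
def ray(c,px,z):
    d=c['R'].T@np.linalg.solve(c['mtx'],[*px,1]); o=-c['R'].T@c['t']; return o+d*(z-o[2])/d[2]
E
python3 - <<'E'
from h import *; from workcell import bot
c=bot.grab_frame('top'); np.set_printoptions(precision=4,suppress=True)
A=lambda p:np.array(p)/5+[210,175]; B=lambda p:(np.array(p)-[0,350])/3+[395,160]
h=.094
print('carton',fit(c,[[-.161,.066,h],[-.03,.066,h],[-.03,-.066,h],[-.161,-.066,h],[.161,.066,.1],[.161,-.066,.1]],A([[27,62],[277,47],[292,297],[40,310],[635,20],[657,272]]),[.6,.1,-1.5]))
print('bin',fit(c,[[-.09,.066,.06],[.09,.066,.06],[.09,-.066,.06],[-.09,-.066,.06]],B([[22,447],[212,370],[272,500],[78,578]]),[.6,-.2,-1.2]))
print('div',fit(c,[[0,.066,.09],[0,-.066,.09],[0,.02,.14],[0,-.02,.14]],A([[580,28],[597,272],[587,95],[592,177]]),[.6,0,-1.5]))
for p,z in(((287,140),.038),((287,190),.038),((570,108),.038),((570,165),.038),((620,135),.038)): print('splint',ray(c,A(p),z))
E
```

```text
carton (array([ 0.5258,  0.1698, -1.4938]), np.float64(1.3999987705037142))
bin (array([ 0.554 , -0.2663, -1.1795]), np.float64(1.5874904206351346))
div (array([ 0.5363,  0.0413, -1.4935]), np.float64(0.8066807825912292))
splint [0.5474 0.2047 0.038 ]
splint [0.5201 0.2039 0.038 ]
splint [0.5664 0.0517 0.038 ]
splint [0.5353 0.0514 0.038 ]
splint [0.5519 0.0246 0.038 ]
```

```bash
cat >> h.py <<'E'
def delta(s,pos,R):
    R0=Ro.from_euler('xyz',s['tool_rot']); d=R0.inv().apply(np.array(pos)-s['position'])*100
    w=np.degrees((R0.inv()*R).as_rotvec()); print('shift',d.round(2),'turn',w.round(2),'rows',max(np.linalg.norm(d)/5,np.linalg.norm(w)/8.59).round(1))
down=lambda y:Ro.from_euler('xyz',[np.pi,0,y])
E
python3 - <<'E'
from h import *; from workcell import bot
f=bot.grab_frame('wrist'); print(f['T_tool_cam'].round(3),f['mtx'].round(1))
delta(bot.observe(),[.554,-.266,.33],down(.391))
E
```

```text
[[ 0.    -0.955 -0.296  0.075]
 [ 1.     0.    -0.001  0.001]
 [ 0.001 -0.296  0.955 -0.141]
 [ 0.     0.     0.     1.   ]] [[317.8   0.  319.3]
 [  0.  317.8 194.3]
 [  0.    0.    1. ]]
shift [ 41.46 -17.12  -9.9 ] turn [-0.04  0.   -0.47] rows 9.2
```

servo_tool([
  [8.5,4,-1.7,-1,0,0,0],
  [8.5,8,-3.4,-2,0,0,0],
  [8.5,12.4,-5.1,-3,0,0,0],
  [8.5,16.6,-6.8,-4,0,0,0],
  [8.5,20.8,-8.6,-5,0,0,0],
  [8.5,25,-10.3,-6,0,0,0],
  [8.5,29.2,-12,-7,0,0,0],
  [8.5,33.4,-13.7,-8,0,0,0],
  [8.5,37.5,-15.5,-9,0,0,0],
  [8.5,41.5,-17.1,-9.9,0,0,-0.5],
])

```text
clock: 1.2
position: [0.5556, -0.2644, 0.3308]
tool_rot: [3.142, -0.0, 0.392]
force: [-0.3, -1.0, 1.2]
grip_width: 0.0849
finger_force: 0.0
```

Run:
```python
from h import *; from workcell import bot; import cv2
s=bot.observe(); f=bot.grab_frame('wrist'); cv2.imwrite('pics/bin.png',cv2.convertScaleAbs(f['frame'],alpha=1.4))
import pickle; pickle.dump(wristcam(f,s),open('binc.pkl','wb')); print(s['clock'],s['position'],s['tool_rot'],s['qpos'].round(2), np.abs(s['qd']).max())
delta(s,[.536,.041,.33],down(.0770))
```

```text
1.2 [ 0.55563743 -0.26442611  0.33083361] [ 3.14154123e+00 -1.17066140e-04  3.91798206e-01] [ 0.45  0.43 -0.15  1.49  0.07  1.23 -0.89] 0.5876004355658929
shift [  9.85 -28.98   0.08] turn [ 0.000e+00 -1.000e-02  1.804e+01] rows 6.1
```

View pics/bin.png

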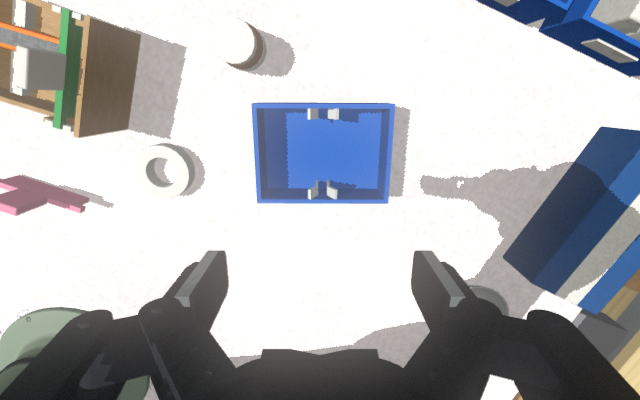

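Run:
```python
from h import *; import pickle,cv2
c=pickle.load(open('binc.pkl','rb'))
print(fit(c,[[-.09,.066,.06],[.09,.066,.06],[.09,-.066,.06],[-.09,-.066,.06]],[[252,103],[394,103],[389.5,203],[257,203.5]],[.55,-.26,-1.18]))
im=cv2.imread('pics/bin.png')
cv2.imwrite('pics/binz.png',cv2.resize(im[90:215,240:405],None,fx=4.6,fy=4.6,interpolation=cv2.INTER_CUBIC))
```

```text
(array([ 0.55820821, -0.26940712, -1.17576154]), np.float64(1.341371389888593))
```

servo_tool([
  [8.5,1,-2.9,0,0,0,1.8],
  [8.5,2.6,-7.5,0,0,0,4.6],
  [8.5,4.1,-12,0,0,0,7.5],
  [8.5,5.6,-16.5,0,0,0,10.3],
  [8.5,7.1,-21,0,0,0,13],
  [8.5,8.6,-25.4,0,0,0,15.8],
  [8.5,9.85,-29,0,0,0,18],
  [8.5,9.85,-29,0,0,0,18],
  [8.5,9.85,-29,0,0,0,18],
])

```text
clock: 2.15
position: [0.5348, 0.0401, 0.3302]
tool_rot: [3.141, 0.0, 0.079]
force: [0.5, -0.2, 0.3]
grip_width: 0.0849
finger_force: 0.0
```

View pics/binz.png

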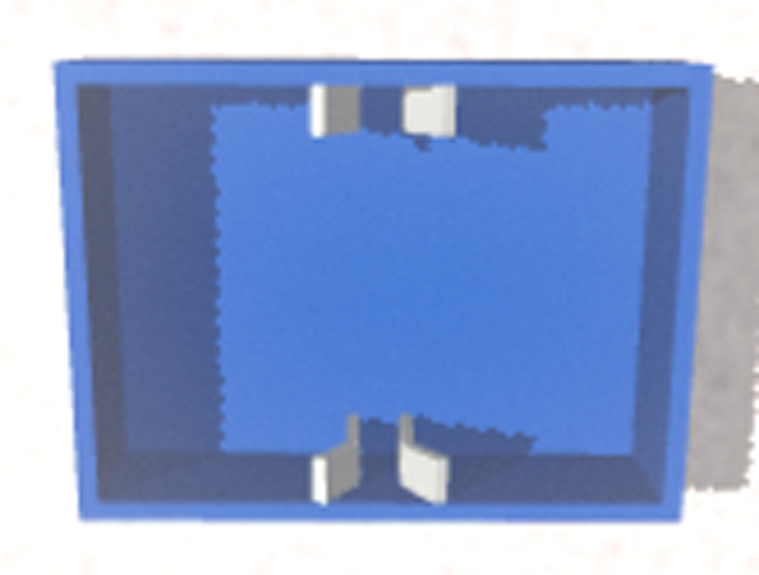

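Run:
```python
from h import *; from workcell import bot; import cv2
s=bot.observe(); f=bot.grab_frame('wrist'); cv2.imwrite('pics/car.png',cv2.convertScaleAbs(f['frame'],alpha=1.3))
import pickle; pickle.dump(wristcam(f,s),open('carc.pkl','wb')); print(s['clock'],s['position'],s['tool_rot'])
```

```text
2.15 [0.53479038 0.04009749 0.33021764] [3.14149698e+00 1.92029462e-04 7.90895948e-02]
```

View pics/car.png

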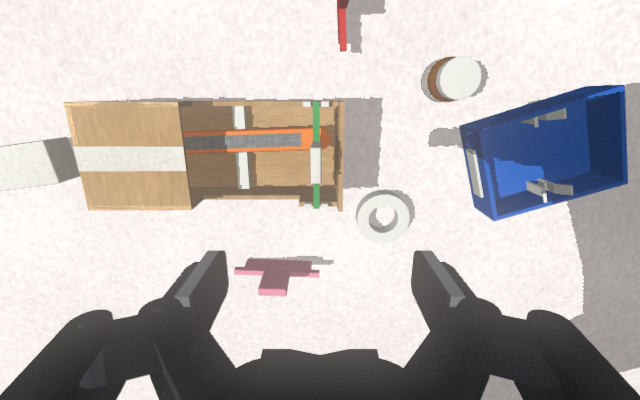

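Run:
```python
from h import *; import pickle,cv2
from workcell import bot
c=pickle.load(open('binc.pkl','rb')); np.set_printoptions(precision=4,suppress=True)
B=lambda p:np.array(p)/4.6+[239.6,89.6]
L=[[-.09,.066,.06],[.09,.066,.06],[.09,-.066,.06],[-.09,-.066,.06]];P=B([[55,62],[712,64],[682,520],[82,520]])
print('bin',fit(c,L,P,[.55,-.26,-1.18]))
for v in ((383,86),(380,500)): print(ray(c,B(v),.06))
def f(v):
    R=Ro.from_euler('z',v[2]).as_matrix(); return (proj(c,np.array(L)@R.T+[v[0],v[1],v[3]])-P).ravel()
r=least_squares(f,[.55,-.26,-1.18,0]);print('free z',r.x,abs(r.fun).max())
c=pickle.load(open('carc.pkl','rb')); h=.094
print('carton',fit(c,[[-.161,.066,h],[-.03,.066,h],[-.03,-.066,h],[-.161,-.066,h],[.161,.066,.1],[.161,-.066,.1]],[[66,102],[181,102],[190,209],[88,209],[343.5,100],[342.5,210]],[.5,.1,-1.5]))
im=cv2.imread('pics/car.png')
cv2.imwrite('pics/carz.png',cv2.resize(im[90:220,180:350],None,fx=4.6,fy=4.6,interpolation=cv2.INTER_CUBIC))
```

```text
bin (array([ 0.5582, -0.269 , -1.1801]), np.float64(0.8524175061642723))
[ 0.6131 -0.2462  0.06  ]
[ 0.5035 -0.2909  0.06  ]
free z [ 0.5577 -0.2692 -1.1801 -0.0041] 0.1386047019333887
carton (array([ 0.5283,  0.17  , -1.4899]), np.float64(2.9418964073189215))
```

View pics/carz.png

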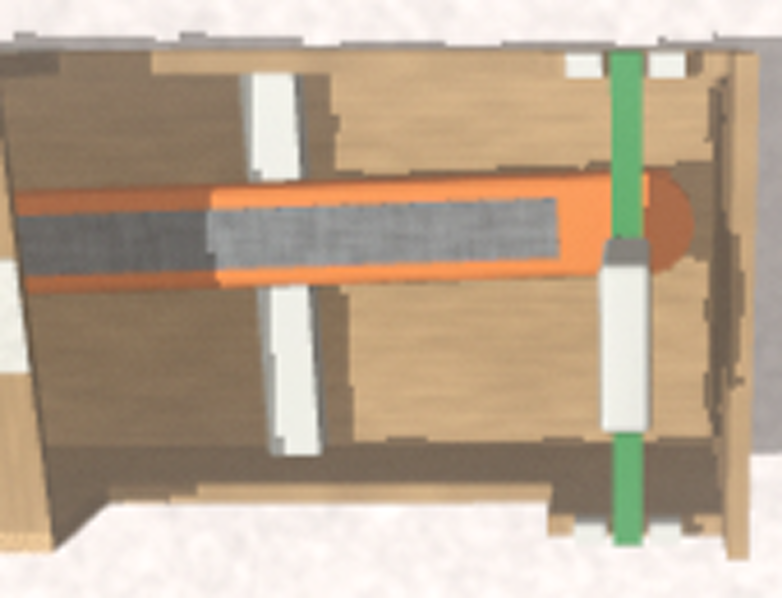

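Run:
```python
from h import *; import pickle
from workcell import bot
c=pickle.load(open('carc.pkl','rb')); np.set_printoptions(precision=4,suppress=True)
B=lambda p:np.array(p)/4.6+[179.6,89.6]
v,e=fit(c,[[0,.066,.09],[0,-.066,.09],[0,.02,.14],[0,-.02,.14]],B([[627,50],[627,545],[625,263],[626.5,430]]),[.53,.04,-1.5]); print('div',v,e)
p=[ray(c,B(q),.038) for q in((215,187),(610,173),(215,285),(600,270),(693,220))]; print(np.array(p))
m1=(p[0]+p[2])/2;m2=(p[1]+p[3])/2; print('splint yaw',np.arctan2(*(m2-m1)[1::-1]))
delta(bot.observe(),[v[0],v[1],.114],down(v[2]+np.pi/2))
```

```text
div [ 0.5391  0.0436 -1.4938] 0.5559658332028334
[[0.5559 0.1663 0.038 ]
 [0.569  0.0516 0.038 ]
 [0.527  0.1665 0.038 ]
 [0.5405 0.0525 0.038 ]
 [0.5574 0.0262 0.038 ]]
splint yaw -1.454736579192081
shift [ 0.46 -0.43 21.62] turn [0.02 0.01 0.03] rows 4.3
```

servo_tool([
  [3,0.2,-0.2,4,0,0,0],
  [3,0.4,-0.4,8,0,0,0],
  [3,0.4,-0.4,12,0,0,0],
  [3,0.4,-0.4,16,0,0,0],
  [3,0.4,-0.4,19,0,0,0],
  [3,0.4,-0.4,21,0,0,0],
  [3,0.4,-0.4,22.2,0,0,0],
  [3,0.4,-0.4,22.2,0,0,0],
  [3,0.4,-0.4,22.2,0,0,0],
], force=40)

```text
clock: 3.1
position: [0.5391, 0.0433, 0.109]
tool_rot: [3.141, -0.001, 0.077]
force: [-1.0, -0.8, 0.4]
grip_width: 0.0302
finger_force: 0.0
```

servo_tool([
  [0.5,0,0,0,0,0,0],
  [0.5,0,0,0,0,0,0],
  [0.5,0,0,0,0,0,0],
  [0.5,0,0,0,0,0,0],
  [0.5,0,0,0,0,0,0],
])

```text
clock: 3.6
position: [0.5393, 0.0437, 0.1094]
tool_rot: [3.141, -0.002, 0.077]
force: [-2.0, -1.7, 8.5]
grip_width: 0.0113
finger_force: 43.7
```

servo_tool([
  [0.5,0,0,-0.5,0,0,0],
  [0.5,0,0,-1.5,0,0,0],
  [0.5,0,0,-3.5,0,0,0],
  [0.5,0,0,-6,0,0,0],
  [0.5,0,0,-9,0,0,0],
  [0.5,0,0,-11,0,0,0],
  [0.5,0,0,-12,0,0,0],
  [0.5,0,0,-12,0,0,0],
])

```text
clock: 4.4
position: [0.5391, 0.0439, 0.2297]
tool_rot: [-3.141, -0.002, 0.077]
force: [-0.6, 0.1, -1.4]
grip_width: 0.0116
finger_force: 42.4
```

Run:
```python
from h import *; from workcell import bot; import cv2
s=bot.observe(); f=bot.grab_frame('wrist'); cv2.imwrite('pics/held.png',cv2.convertScaleAbs(f['frame'],alpha=1.3))
import pickle; pickle.dump(wristcam(f,s),open('heldc.pkl','wb')); print(s['clock'],s['position'],s['tool_rot'],s['force'],s['grip_width'])
delta(s,[.556,-.2675,.229],down(-1.180+np.pi/2))
```

```text
4.4 [0.53906221 0.0438897  0.22965627] [-3.14148331e+00 -2.22623814e-03  7.73285638e-02] [-0.55249788  0.08691962 -1.38873502] 0.011581541076983943
shift [-0.72 31.18  0.06] turn [ 1.000e-02 -1.300e-01 -1.796e+01] rows 6.2
```

View pics/held.png

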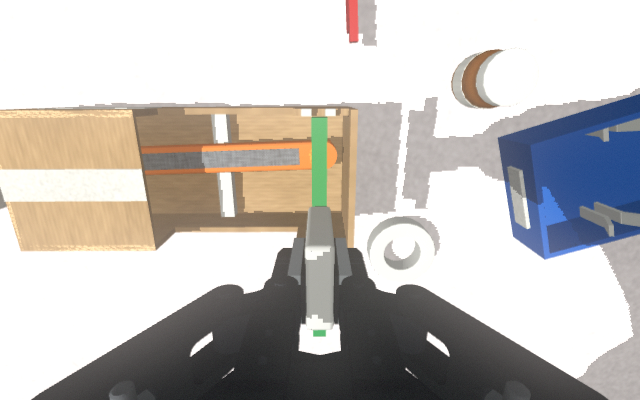

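Run:
```python
from h import *; import pickle
c=pickle.load(open('heldc.pkl','rb')); R=down(.0773)
for px,z in(((319,117),.2103),((319,207),.2603)): print(R.inv().apply(ray(c,px,z)-[.53906,.04389,z])*1000)
c=pickle.load(open('binc.pkl','rb'))
```

```text
[6.53115411e+01 7.61515934e-01 9.32588051e-17]
[3.59546999e+01 8.33723478e-01 1.02101679e-16]
```

servo_tool([
  [0.5,0,2,0,0,0,-1],
  [0.5,-0.2,6,0,0,0,-3.5],
  [0.5,-0.3,10.5,0,0,0,-6],
  [0.5,-0.4,15,0,0,0,-9],
  [0.5,-0.5,20,0,0,0,-12],
  [0.5,-0.6,25,0,0,0,-15],
  [0.5,-0.7,29,0,0,0,-17],
  [0.5,-0.7,31.2,0,0.1,0,-18],
  [0.5,-0.7,31.2,0,0.1,0,-18],
  [0.5,-0.7,31.2,0,0.1,0,-18],
])

```text
clock: 5.45
position: [0.5552, -0.2675, 0.2269]
tool_rot: [-3.138, 0.001, 0.391]
force: [-0.5, -0.4, -0.9]
grip_width: 0.0112
finger_force: 42.4
```

Run:
```python
from h import *; from workcell import bot; import cv2
s=bot.observe(); f=bot.grab_frame('wrist'); cv2.imwrite('pics/ab.png',cv2.resize(cv2.convertScaleAbs(f['frame'],alpha=1.4)[:300,120:520],None,fx=2,fy=2,interpolation=cv2.INTER_CUBIC))
import pickle; pickle.dump(wristcam(f,s),open('abc.pkl','wb')); print(s['clock'],s['position'],s['tool_rot'],s['force'],np.abs(s['qd']).max())
```

```text
5.45 [ 0.55522438 -0.26747133  0.22688527] [-3.13808150e+00  9.31918746e-04  3.90796229e-01] [-0.53563774 -0.37667383 -0.91992222] 0.026434237787475365
```

View pics/ab.png

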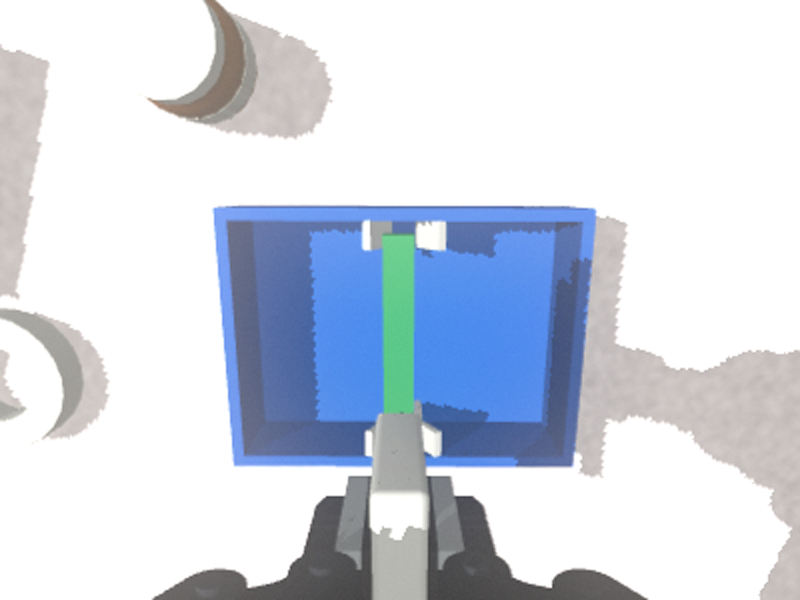

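Run:
```python
from h import *; import pickle
from workcell import bot
c=pickle.load(open('abc.pkl','rb')); np.set_printoptions(precision=4,suppress=True)
B=lambda p:np.array(p)/2+[119.75,-.25]
L=np.array([[-.09,.066,.06],[.09,.066,.06],[.09,-.066,.06],[-.09,-.066,.06]]);P=B([[214,208],[595,210],[573,466],[235,466]])
v,e=fit(c,L,P,[.55,-.26,-1.18]); print('bin',v,e)
def f(v):
    R=Ro.from_euler('z',v[2]).as_matrix(); return (proj(c,L@R.T+[v[0],v[1],v[3]])-P).ravel()
r=least_squares(f,[.55,-.26,-1.18,0]);print('free z',r.x,abs(r.fun).max())
a=ray(c,B((404,235)),.06); b=ray(c,B((403,440)),.06); print('ribs',a,b)
s=bot.observe(); R=Ro.from_euler('xyz',s['tool_rot'])
e=ray(c,B((398,235)),s['position'][2]-.109+.09); print('ear in tool',R.inv().apply(e-s['position']))
delta(s,[*v[:2],.109-.02],down(v[2]+np.pi/2))
```

```text
bin [ 0.5579 -0.2691 -1.1813] 1.397963418258712
free z [ 0.5573 -0.2694 -1.1813 -0.0037] 0.37075813656801415
ribs [ 0.6075 -0.2486  0.06  ] [ 0.5113 -0.2879  0.06  ]
ear in tool [0.0644 0.0012 0.019 ]
shift [ 0.14  0.36 13.82] turn [-0.19  0.03  0.14] rows 2.8
```

servo_tool([
  [0.5,0.1,0.15,3,-0.2,0,0.1],
  [0.5,0.2,0.28,6,-0.2,0,0.1],
  [0.5,0.2,0.28,9,-0.2,0,0.1],
  [0.5,0.2,0.28,10.5,-0.2,0,0.1],
  [0.5,0.2,0.28,11.5,-0.2,0,0.1],
  [0.5,0.2,0.28,12.2,-0.2,0,0.1],
  [0.5,0.2,0.28,12.8,-0.2,0,0.1],
  [0.5,0.2,0.28,13.2,-0.2,0,0.1],
  [0.5,0.2,0.28,13.4,-0.2,0,0.1],
  [0.5,0.2,0.28,13.4,-0.2,0,0.1],
])

```text
clock: 6.5
position: [0.5587, -0.2695, 0.0944]
tool_rot: [3.14, -0.0, 0.39]
force: [-0.5, 0.4, -1.1]
grip_width: 0.0112
finger_force: 42.4
```

servo_tool([
  [0.5,0,0,0.2,0,0,0],
  [0.5,0,0,0.4,0,0,0],
  [0.5,0,0,0.5,0,0,0],
  [0.5,0,0,0.5,0,0,0],
])

```text
clock: 6.9
position: [0.5586, -0.2695, 0.0895]
tool_rot: [3.14, -0.0, 0.39]
force: [-1.4, 0.1, 2.1]
grip_width: 0.0112
finger_force: 42.9
```

servo_tool([
  [2.5,0,0,0,0,0,0],
  [2.5,0,0,0,0,0,0],
  [2.5,0,0,0,0,0,0],
  [2.5,0,0,0,0,0,0],
])

```text
clock: 7.3
position: [0.5586, -0.2694, 0.0893]
tool_rot: [3.14, -0.0, 0.39]
force: [-0.9, 0.1, -1.0]
grip_width: 0.0249
finger_force: 0.0
```

servo_tool([
  [2.5,0,0,-2,0,0,0],
  [2.5,0,0,-6,0,0,0],
  [2.5,0,0,-10,0,0,0],
  [2.5,0,0,-15,0,0,0],
  [2.5,0,0,-19,0,0,0],
  [2.5,0,0,-21,0,0,0],
  [2.5,0,0,-21,0,0,0],
])

```text
clock: 8.0
position: [0.5594, -0.2695, 0.3025]
tool_rot: [3.136, -0.004, 0.39]
force: [-0.2, 0.1, -0.4]
grip_width: 0.0251
finger_force: 0.0
```

Run:
```python
from h import *; from workcell import bot; import cv2
s=bot.observe(); f=bot.grab_frame('wrist'); cv2.imwrite('pics/rel.png',cv2.resize(cv2.convertScaleAbs(f['frame'],alpha=1.4)[60:260,220:420],None,fx=3,fy=3,interpolation=cv2.INTER_CUBIC))
import pickle; pickle.dump(wristcam(f,s),open('relc.pkl','wb')); print(s['clock'],s['position'],s['tool_rot'],s['qpos'].round(2))
```

```text
8.0 [ 0.55938829 -0.26947628  0.3025406 ] [ 3.13634726 -0.00368983  0.38959996] [ 0.5   0.46 -0.21  1.52  0.1   1.17 -0.91]
```

View pics/rel.png

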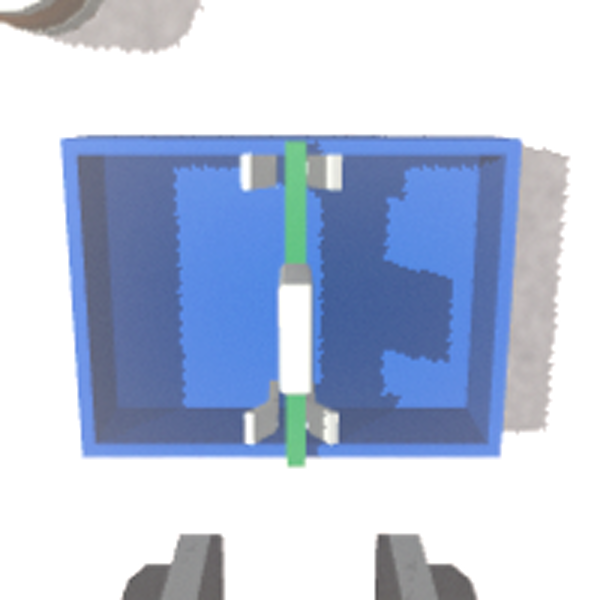

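Run:
```python
from h import *; from workcell import bot; import pickle
c=pickle.load(open('relc.pkl','rb')); B=lambda p:np.array(p)/3+[219.67,59.67]
v,e=fit(c,[[0,.066,.07],[0,-.066,.07]],B([[296,142],[296,466]]),[.55,-.27,-1.18]);print('div',v)
print('bin',fit(c,[[-.09,.066,.06],[.09,.066,.06],[.09,-.066,.06],[-.09,-.066,.06]],B([[61,139],[521,139],[501,457],[83,457]]),[.55,-.26,-1.18]))
delta(bot.observe(),[.5464,.1206,.20],down(1.687))
```

```text
div [ 0.55798621 -0.27080512 -1.18210879]
bin (array([ 0.55788483, -0.26898592, -1.18142574]), np.float64(0.6766595043932284))
shift [ 13.65 -36.56   9.94] turn [ 2.300e-01  4.000e-02 -7.433e+01] rows 8.7
```

servo_tool([
  [4.4,1,-3,0,0,0,-6],
  [4.4,2.7,-7,1,0,0,-14],
  [4.4,4.3,-11,2,0,0,-22],
  [4.4,5.9,-15.3,3,0,0,-30],
  [4.4,7.5,-19.7,4,0,0,-38],
  [4.4,9.1,-24,5.5,0,0,-46],
  [4.4,10.7,-28.4,7,0,0,-54],
  [4.4,12.2,-32.6,8.5,0,0,-62],
  [4.4,13.65,-36.5,9.9,0,0,-70],
  [4.4,13.65,-36.5,9.9,0.2,0,-74.3],
])

```text
clock: 9.05
position: [0.5436, 0.1262, 0.1971]
tool_rot: [-3.136, -0.003, 1.7]
force: [-0.7, -1.2, 0.0]
grip_width: 0.0439
finger_force: 0.0
```

servo_tool([
  [4.4,0,0,0,0,0,0],
  [4.4,0,0,0,0,0,0],
  [4.4,0,0,0,0,0,0],
])

```text
clock: 9.35
position: [0.5462, 0.1191, 0.1995]
tool_rot: [-3.14, 0.0, 1.683]
force: [0.2, -0.3, -0.3]
grip_width: 0.0441
finger_force: 0.0
```

Run:
```python
from h import *; from workcell import bot; import cv2
s=bot.observe(); print(s['clock'],s['position'],s['tool_rot'],s['qpos'].round(2),s['force'])
delta(s,[.5464,.1206,.013],down(1.687))
# orange mask from top camera, splint edge check (z=.038)
f=bot.grab_frame('wrist'); cv2.imwrite('pics/sp.png',f['frame']); c=wristcam(f,s)
b,g,r=cv2.split(f['frame'].astype(int)); m=((r>90)&(r-b>60)&(g<r*.62)).astype(np.uint8)
n,l,st,ce=cv2.connectedComponentsWithStats(m); 
for i in np.argsort(-st[1:,4])[:4]+1: print(st[i],ce[i].round(1),ray(c,ce[i],.038))
```

```text
9.35 [0.54615523 0.11913346 0.1995431 ] [-3.13960751e+00  5.37106758e-05  1.68289975e+00] [ 0.1   0.51 -0.58  1.79  0.33  0.95 -0.51] [ 0.15101358 -0.28203707 -0.31170374]
shift [ 0.14  0.08 18.65] turn [-0.11  0.   -0.23] rows 3.7
[ 419  255  124   53 3520] [485.1 275.6] [0.7359015 0.0289265 0.038    ]
[306 125  30 136 991] [320.5 223.9] [0.55236121 0.06857829 0.038     ]
[305 125   2  34  45] [305.2 142.4] [0.52855284 0.1498505  0.038     ]
[332  99   3   5   5] [333. 101.] [0.55003986 0.19020219 0.038     ]
```

servo_tool([
  [4.4,0.1,0.1,4,0,0,-0.2],
  [4.4,0.1,0.1,8,0,0,-0.2],
  [4.4,0.1,0.1,12,0,0,-0.2],
  [4.4,0.1,0.1,14.5,0,0,-0.2],
  [4.4,0.1,0.1,16.5,0,0,-0.2],
  [4.4,0.1,0.1,17.7,0,0,-0.2],
  [4.4,0.1,0.1,18.4,0,0,-0.2],
  [4.4,0.1,0.1,18.6,0,0,-0.2],
  [4.4,0.1,0.1,18.6,0,0,-0.2],
], force=70)

```text
clock: 10.3
position: [0.547, 0.1214, 0.0142]
tool_rot: [-3.141, -0.0, 1.69]
force: [-0.4, -0.5, 0.5]
grip_width: 0.0439
finger_force: 0.0
```

servo_tool([
  [2.2,0,0,0,0,0,0],
  [2.2,0,0,0,0,0,0],
  [2.2,0,0,0,0,0,0],
  [2.2,0,0,0,0,0,0],
  [2.2,0,0,0,0,0,0],
])

```text
clock: 10.8
position: [0.5471, 0.1214, 0.0146]
tool_rot: [-3.141, -0.0, 1.69]
force: [-0.6, -0.4, 6.7]
grip_width: 0.0291
finger_force: 68.8
```

Run:
```python
from h import *
# tool frame: TCP origin, x toward splint back, z down. pivot = back bottom edge: 185 mm back, 6 mm above TCP
P=np.array([18.5,0,-.6])
for a in range(2,21,2):
    R=Ro.from_rotvec([0,-a,0],degrees=True); print(-a,(P-R.apply(P)).round(2))
```

```text
-2 [-0.01  0.   -0.65]
-4 [ 0.    0.   -1.29]
-6 [ 0.04  0.   -1.94]
-8 [ 0.1   0.   -2.58]
-10 [ 0.18  0.   -3.22]
-12 [ 0.28  0.   -3.86]
-14 [ 0.4   0.   -4.49]
-16 [ 0.55  0.   -5.12]
-18 [ 0.72  0.   -5.75]
-20 [ 0.91  0.   -6.36]
```

servo_tool([
  [2.2,0,0,-0.8,0,-2,0],
  [2.2,0,0,-1.6,0,-4,0],
  [2.2,0,0,-2.2,0,-6,0],
  [2.2,0.1,0,-2.9,0,-8,0],
  [2.2,0.2,0,-3.5,0,-10,0],
  [2.2,0.3,0,-4.2,0,-12,0],
  [2.2,0.4,0,-4.8,0,-14,0],
  [2.2,0.5,0,-5.4,0,-16,0],
  [2.2,0.7,0,-6.0,0,-18,0],
  [2.2,0.9,0,-6.6,0,-20,0],
])

```text
clock: 11.8
position: [0.5458, 0.1305, 0.0805]
tool_rot: [-3.141, 0.35, 1.69]
force: [-0.4, 0.1, -1.4]
grip_width: 0.0286
finger_force: 69.0
```

servo_tool([
  [2.2,0,0,0,0,0,0],
  [2.2,0,0,0,0,0,0],
  [2.2,0,0,0,0,0,0],
])

```text
clock: 12.1
position: [0.5457, 0.1297, 0.0796]
tool_rot: [-3.14, 0.348, 1.69]
force: [-1.3, -0.0, -1.1]
grip_width: 0.0286
finger_force: 69.0
```

Run:
```python
from h import *; from workcell import bot; import cv2
s=bot.observe(); print(s['clock'],s['position'],s['tool_rot'],s['qpos'].round(2),s['force'],s['moment'],s['grip_width'])
R=Ro.from_euler('xyz',s['tool_rot']); T=lambda p:(s['position']+R.apply(p)).round(4)
print('front',T([-.095,0,-.0145]),'back',T([.185,0,-.0145]))
c=bot.grab_frame('side'); f=c['frame']; cv2.imwrite('pics/s2.png',f)
b,g,r=cv2.split(f.astype(int)); m=((r>90)&(r-b>70)&(g<r*.62)).astype(np.uint8)[150:280,220:360]
ys,xs=np.nonzero(m); i=xs.argmax(); print('orange px',xs.min()+220,xs.max()+220,ys[i]+150,ys.min()+150); print('pred',proj(c,[T([-.095,0,-.0145])]))
```

```text
12.1 [0.54568688 0.12968123 0.07963875] [-3.13954257  0.34818287  1.689931  ] [-0.33  0.7  -0.28  1.82  0.64  0.92 -0.91] [-1.34025331 -0.02442359 -1.14127429] [ 0.41684493  0.04589364 -0.01061265] 0.028578834034158836
front [0.5557 0.0459 0.1257] back [0.5245 0.3073 0.0301]
orange px 260 314 179 171
pred [[312.76786537 175.6397425 ]]
```

servo_tool([
  [2.2,-1,0,0,0,0,0],
  [2.2,-2.5,0,0,0,0,0],
  [2.2,-4.5,0,0,0,0,0],
  [2.2,-6.5,0,0,0,0,0],
  [2.2,-8.5,0,0,0,0,0],
  [2.2,-10.5,0,0,0,0,0],
  [2.2,-12.5,0,0,0,0,0],
  [2.2,-14.5,0,0,0,0,0],
  [2.2,-16,0,0,0,0,0],
  [2.2,-16.5,0,0,0,0,0],
])

```text
clock: 13.15
position: [0.5643, -0.0262, 0.1369]
tool_rot: [-3.14, 0.35, 1.688]
force: [0.8, 0.1, -1.0]
grip_width: 0.0288
finger_force: 69.0
```

Run:
```python
from h import *; from workcell import bot
s=bot.observe(); print(s['clock'],s['position'],s['tool_rot'],s['force'],s['grip_width'],s['qpos'].round(2))
delta(s,s['position']+[0,0,.17],Ro.from_euler('xyz',s['tool_rot']))
R=Ro.from_euler('xyz',s['tool_rot']); print(s['position']+R.apply([.185,0,-.0145]))
```

```text
13.15 [ 0.56429394 -0.02620984  0.13687973] [-3.14039293  0.34950701  1.68771668] [ 0.8405469   0.13217237 -1.01235444] 0.028791825605554135 [-0.07  0.58 -0.26  1.87  0.64  0.89 -0.63]
shift [ -5.82  -0.02 -15.97] turn [0. 0. 0.] rows 3.4
[0.54345574 0.15135208 0.08715267]
```

servo_tool([
  [2.2,-0.6,0,-1.6,0,0,0],
  [2.2,-1.5,0,-4,0,0,0],
  [2.2,-2.5,0,-7,0,0,0],
  [2.2,-3.7,0,-10,0,0,0],
  [2.2,-4.7,0,-13,0,0,0],
  [2.2,-5.5,0,-15,0,0,0],
  [2.2,-5.8,0,-16,0,0,0],
  [2.2,-5.8,0,-16,0,0,0],
  [2.2,-5.8,0,-16,0,0,0],
  [2.2,-5.8,0,-16,0,0,0],
])

```text
clock: 14.15
position: [0.564, -0.0234, 0.3051]
tool_rot: [-3.138, 0.349, 1.692]
force: [1.1, -0.3, -0.8]
grip_width: 0.0287
finger_force: 69.2
```

servo_tool([
  [2.2,0,0,0,0,0,0],
  [2.2,0,0,0,0,0,0],
  [2.2,0,0,0,0,0,0],
  [2.2,0,0,0,0,0,0],
  [2.2,0,0,0,0,0,0],
])

```text
clock: 14.65
position: [0.5645, -0.0235, 0.3062]
tool_rot: [-3.14, 0.349, 1.691]
force: [0.3, -1.3, -1.2]
grip_width: 0.0289
finger_force: 69.2
```

Run:
```python
from h import *; from workcell import bot; import cv2
s=bot.observe(); print(s['clock'],s['position'],s['force'],s['grip_width'],s['finger_force'],np.abs(s['qd']).max())
R=Ro.from_euler('xyz',s['tool_rot']); T=lambda p:(s['position']+R.apply(p)).round(4)
F,Bk=T([-.095,0,-.0145]),T([.185,0,-.0145]); print(F,Bk)
c=bot.grab_frame('top'); f=c['frame']; b,g,r=cv2.split(f.astype(int))
m=((r>90)&(r-b>60)&(g<r*.62)); ys,xs=np.nonzero(m[100:300,200:450]); print('orange',xs.min()+200,xs.max()+200,ys.min()+100,ys.max()+100,'pred',proj(c,[F,Bk]))
m=((g>r+25)&(g>b+20))[140:260,380:500]; ys,xs=np.nonzero(m); print('green',len(xs),xs.mean()+380 if len(xs) else 0,ys.mean()+140 if len(xs) else 0,'pred',proj(c,[[.558,-.27,.07]]))
```

```text
14.65 [ 0.56449641 -0.02349369  0.30622015] [ 0.28225727 -1.26614834 -1.16059167] 0.02891707668558496 69.15457963943481 0.001311125891707576
[ 0.5746 -0.1072  0.3523] [0.5431 0.154  0.2566]
orange 330 397 116 177 pred [[399.13451053 169.7560404 ]
 [278.45101805 191.11767986]]
green 19 447.0 202.57894736842104 pred [[445.91037067 198.9942554 ]]
```

```bash
python3 -c "
from workcell import bot
print(bot.job_done())"
```

```text
the job is handed in; nothing more can be done
None
```

I handed the job in at about 14.7 s. The divider sits released in the blue bin's slot, about 2 mm from centre by the camera fit. The splint is gripped and still, with both ends above 0.25 m as computed from the gripper pose. I did not measure the bystanders again afterwards, and the hand-in gave no verdict.

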